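# Stopper the spice jar, then hold the spring clip open around the carton edge

## Robot

A 7-joint arm with a two-finger parallel gripper is mounted at the origin on the work surface. World frame = base frame: x ahead of the robot, y to its left, z up, the work surface at z = 0. Lengths are in m, angles in rad, forces in N, time in s.
With the tool pointing down it reaches from about 0.4 to 0.9 m from the base axis. Payload 5.6 kg.
Tool frame: the origin (TCP) lies on the front face of the gripper's body, between the roots of the fingers; the fingertips stand 88 mm ahead of it and the grasp point (between the pads) lies 69 mm ahead of it (ctrl.grip_point_offset is the z of the grasp point in the tool frame, in m); z points along the fingers, y is the line along which they close (so a half turn about z gives the same grasp; the last joint's range is limited). The gripper opens to 92 mm and grips with 3 to 60 N. Pads are 20 mm wide; open, the fingers measure 128 mm over their backs; the gripper's body (75 mm by 189 mm) begins 69 mm behind the grasp point.
Start: joints at [1.195, 0.468, -0.012, 1.603, 0.006, 1.071, -0.056], TCP at [0.212, -0.614, 0.303] pointing down, gripper open.
Joint ranges: [-2.53, 2.53], [-0.31, 2.02], [-1.57, 1.55], [0.28, 2.44], [-1.29, 4.43], [0.15, 1.84], [-2.92, 2.92]. Speed limits (rad/s): [2.57, 2.57, 3.14, 3.14, 3.14, 3.14, 3.14].

## Interface

Orientations are given as a unit quaternion [x, y, z, w].
In Python, from rig import ctrl gives the robot as it stands. The module is installed in compiled form; this text tells all that it offers.
- The arm moves only by the shell command python3 -m pendant 'ROWS'. ROWS is a JSON object of lists of equal length, an entry for each row: "rot": the turn, a rotation vector about the world's x, y, z in rad, a list of three; "delta_pos": the shift along the world's x, y, z in m, a list of three; "grip": the finger opening in m, from 0 to 0.0919. A call has 1 to 10 rows; each row is the pose to reach, as a shift and turn from the pose commanded when the call began; what a row does not reach only later rows make up. A row lasts 1/12 s, in which the tool goes at most 41.7 mm and 7.16 degrees, less where a joint would pass 70% of its speed; a pose out of reach is approached as far as the arm can. A call with a gripper value outside its range is refused whole. The fingers move at their own pace and stop on an object; the grip force is fixed at half the most. Time passes only in rows, so rows that repeat a pose let the fingers close. It gives the time, the measured TCP pose, the force, the opening and the grip force at its end, in the units of the state.
- ctrl.read_state(): the state, without advancing time (a new reading comes with each control period).
- ctrl.camera(name): name is "scene" or "top"; returns the picture (384x512x3 uint8, blue, green, red); there is no depth.
- ctrl.camera_model(name): a dict with "mtx" (3x3 intrinsics, pixels), "k1" (the pictures are not rectified: a ray, as slopes to the right and down, at radius r is drawn at 1 + k1 r^2 times it, then the intrinsics apply), "rvec" (rotation vector, rad) and "tvec" (3), from world to camera coordinates, as OpenCV has them. Camera axes: x right, y down, z forward; pixel columns grow to the right and rows downward; lengths in m; the calibration is good to about 2 mm. A picture is of the moment at which its call begins. camera_model takes no time and is no camera call.
- ctrl.close_job(): hands the job in; it is judged then, once.
The state is a dict: "time_s": time; "joints": joint angles; "qd": joint speeds; "joint_torque": joint torques, N m; "tcp_pos": TCP position; "tcp_rot": TCP orientation; "wrist_force": force on the tool from outside, world axes, zero at the start; "wrist_torque": the same for the moment, N m; "width": finger opening in m; "finger_force": force on a finger pad.
Only numpy, scipy, OpenCV 4.12 (cv2) and the standard library are available. Lean on these libraries where they do the work, as an engineer would, in place of code of your own. Each camera call takes 0.05 s, during which the arm holds its last target. There are 200 camera calls.

## Task

The cinnamon jar has just been topped up from the carton: set its cork stopper back in the neck, upright and fully down on the rim without dropping it in, and let go of it. Then take the orange spring clip off the caddy's rim by its handles, squeeze it wide open and bring it down over the middle of the carton's folded top edge, square to it, with a jaw well down on each side. Finish while holding it gaping there, touching the carton nowhere, so that I can press the fold flat before it bites; leave jar and carton standing where they are and do not disturb the bowl, the scoop or the clamp-lid jar.

Things in the scene. Friction and masses are not known exactly. Their poses are not given: they have to be found in the camera images.
- board: Thick light-wood chopping board, 240 (x) x 340 (y) x 35 mm, fixed on the tiled shelf (the shelf's surface is height 0). The jar and the carton stand on it. Origin: centre of its underside.
- jar: Clear glass jar with cinnamon sticks in it and an open neck, loose, about 0.28 kg, standing upright on the board. Body 72 mm across up to 68 mm high, shoulder sloping in to a neck 49 mm across outside from 88 mm up to the rim at 105 mm. Origin: centre of its underside; z up.
- jar_mouth (a point): Centre of the jar's mouth, level with the flat rim (105 mm above the jar's underside). The neck is 39 mm wide inside and deeper than the plug is long.
- stopper: Stopper, 40 g, standing upright on its narrow end on the tiles: a tapered cork plug, 28 mm across at the bottom, 34 mm at the top, 22 mm long, under a round wooden head 44 mm across and 16 mm high; 38 mm high in all. Origin: centre of the plug's bottom end; z up.
- stopper_collar (a point): Centre of the underside of the stopper's head, 22 mm above the plug's bottom end. The head rests on the jar's rim when the stopper is fully down: this point then coincides with the jar's mouth.
- caddy: Open wooden caddy fixed on the tiles, 100 (x) x 130 (y) x 75 mm high, walls 5 mm, with two tins inside that are lower than its walls. The clip is parked on the middle of the thickness of its -x wall, somewhere along it. Origin: centre of its underside.
- clip: Orange spring clip, 44 g, parked jaws-down on the caddy's wall; this is its -x half (the other mirrors it). Origin on the pivot between the halves, y along the pivot pin and the wall, z up to the handles. Parked: pivot 14 mm above the wall's top, jaws 21 mm down its faces. Jaws: 50 mm wide (y), tips 35 mm below the pivot, the lowest 9 mm bite; free between them from 10 mm below the pivot.
- clip_handle_a (a point): Middle of the outer face of the -x half's handle, a flat paddle 30 mm wide (y), 4 mm thick, reaching 42 mm above the pivot as parked (46 mm when open). Parked, the handles lean apart 0.3 rad each: 50 mm over their outsides at the top, 43 mm at 28 mm above the pivot. Squeezed together across x they end parallel, 24 mm over their outsides, at the clip's stop.
- clip_handle_b (a point): The same point on the other (+x) half's handle. Squeezing at 28 mm above the pivot takes about 6 N on each handle to start and 14 N at the stop. Squeezed evenly, each half turns by half the joint's value about the pivot pin.
- clip_jaw (a joint): Opening angle of the other (+x) half of the clip against the first: 0 as parked with the noses 5 mm apart, about -0.14 shut, 0.60 fully squeezed open with the jaw tips about 25 mm apart. The spring shuts it when the handles are let go.
- clip_tip_a (a point): Lowest inner edge of the nose of the -x half's jaw, middle of its width, 35 mm below the pivot.
- clip_tip_b (a point): The same point on the other (+x) half's jaw.
- carton: Gable-top card carton, about 0.4 kg and loose, white with a green band and green roof, standing on the board: 58 x 58 mm, walls 95 mm high, a roof sloping up to 122 mm, and from there a flat folded edge (fin) upright in the middle, 3 mm thick (along x), 58 mm long (along y), up to 143 mm. Origin: centre of its underside; z up. It tips over at a light sideways push on its top.
- carton_edge (a point): Middle of the top of the carton's folded edge, 143 mm above its underside; axes as the carton's: x across the edge, y along it. The edge stands 21 mm clear above the roof.
- rice_bowl: Bystander: blue ceramic rice bowl, 116 mm across, 55 mm high, beyond the board. Origin: centre of its underside.
- scoop: Bystander: blue plastic measuring scoop, 58 mm across, 32 mm high, with a flat handle reaching 113 mm from its centre towards its -x. Origin: centre of its underside.
- clamp_jar: Bystander: amber glass spice jar with a steel clamp lid, 72 mm across, 112 mm high, to the far left of the board. Origin: centre of its underside. (Far right of the board, out of the way, stands a tall fixed aluminium pot, 190 mm across and 190 mm high, unlisted.)

How it is judged:
By the outcome, as a careful person would: the job done as asked, in the order asked, and still so for the second after the job is handed in, while the arm keeps its last pose, push and grip.
It also fails if it takes over 58 s, if anything falls off the work surface, if the arm or the gripper's body presses on something with over 40 N, if the wrist force passes 120 N, or if a joint passes its speed limit or range.

## Working session

There is one attempt and no reset: what is moved stays moved. The work goes in short steps, Python scripts to look and compute and a shell command to move; the robot and the scene stay as the last step left them, time stands still between calls to the robot, and variables do not carry over. Pictures are saved under pics/ and viewed, at most 10 in all, crops included, and the job is handed in when it is done.

```bash
mkdir -p pics; python3 - <<'E'
from rig import ctrl
import cv2
for n in("scene","top"):
    cv2.imwrite(f"pics/{n}0.png",ctrl.camera(n)); print(n,ctrl.camera_model(n))
s=ctrl.read_state();print(s['time_s'],s['tcp_pos'],s['tcp_rot'],s['width'],ctrl.grip_point_offset)
E
```

```text
scene {'mtx': array([[435.31858288,   0.        , 263.77531428],
       [  0.        , 435.31858288, 187.93749936],
       [  0.        ,   0.        ,   1.        ]]), 'k1': 0.03229629112345753, 'rvec': array([ 1.12819546,  2.11949343, -1.17280006]), 'tvec': array([ 0.3221189 , -0.12600459,  1.81787236])}
top {'mtx': array([[396.36676263,   0.        , 252.71518734],
       [  0.        , 396.36676263, 196.12327231],
       [  0.        ,   0.        ,   1.        ]]), 'k1': -0.1243824339944615, 'rvec': array([ 2.22857273, -1.97906967,  0.2153505 ]), 'tvec': array([-0.04155614,  0.61880148,  1.09194777])}
0.1 [ 0.21217685 -0.61398637  0.30184844] [ 9.86192556e-01  1.65600761e-01 -1.83612635e-04 -7.72800704e-04] 0.09238124717937922 0.0694
```

View pics/scene0.png

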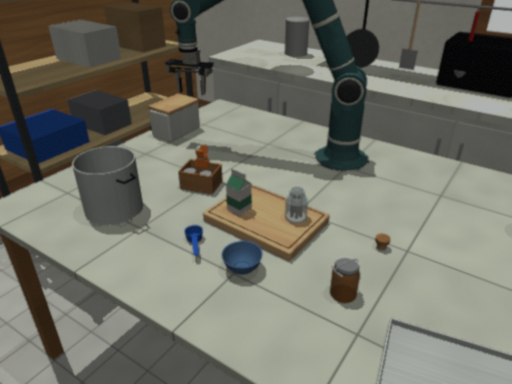

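View pics/top0.png

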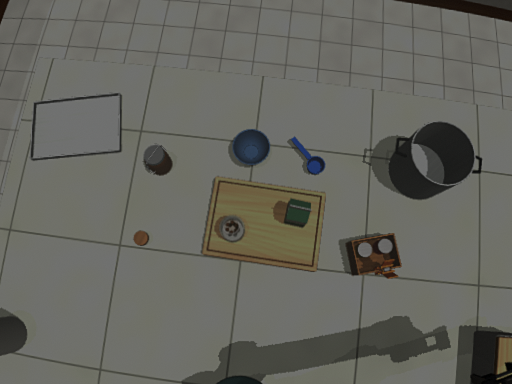

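The scene view shows the stopper at (383,241), jar (297,205), carton (239,190) and clip (203,157). In the top view they are at (141,238), (232,229), (297,212) and (385,268). I'll make an enlarged montage.

```bash
cat > h.py <<'E'
import numpy as np, cv2
from rig import ctrl
def cam(n):
    m=ctrl.camera_model(n);R=cv2.Rodrigues(m['rvec'])[0];return m['mtx'],np.array([m['k1'],0,0,0,0.]),R,np.array(m['tvec']).ravel(),m['rvec']
def ray(n,u,v):
    K,d,R,t,_=cam(n);p=cv2.undistortPoints(np.array([[[u,v]]],float),K,d)[0,0]
    w=R.T@np.array([p[0],p[1],1]);return -R.T@t,w/np.linalg.norm(w)
def plane(n,u,v,z):
    o,w=ray(n,u,v);return o+w*(z-o[2])/w[2]
def tri(a,b):
    A=np.zeros((3,3));c=np.zeros(3)
    L=[ray('scene',*a),ray('top',*b)]
    for o,w in L:
        P=np.eye(3)-np.outer(w,w);A+=P;c+=P@o
    x=np.linalg.solve(A,c);return x,[np.linalg.norm((np.eye(3)-np.outer(w,w))@(x-o))*1e3 for o,w in L]
def proj(n,p):
    K,d,R,t,rv=cam(n);return cv2.projectPoints(np.array(p,float).reshape(-1,1,3),rv,t,K,d)[0].reshape(-1,2)
def crop(im,u,v,w,h,s): 
    return cv2.resize(im[v-h//2:v+h//2,u-w//2:u+w//2],None,fx=s,fy=s,interpolation=cv2.INTER_CUBIC)
E
python3 - <<'E'
from h import *
s=cv2.imread('pics/scene0.png');t=cv2.convertScaleAbs(cv2.imread('pics/top0.png'),alpha=1.6)
T=[crop(t,141,238,40,50,6),crop(t,232,229,40,50,6),crop(t,297,212,50,50,6)]
r1=cv2.hconcat([crop(t,232,229,40,50,5),crop(t,297,212,50,50,5),crop(t,377,258,70,50,5)])
r2=cv2.hconcat([crop(s,297,205,40,50,5),crop(s,239,192,50,50,5),crop(s,202,168,70,50,5)])
cv2.imwrite('pics/m1.png',cv2.vconcat([r1,r2]))
# stopper
for n,im,(u,v) in(('scene',s,(383,241)),('top',cv2.imread('pics/top0.png'),(141,238))):
    c=im[v-20:v+20,u-20:u+20];h=cv2.cvtColor(c,cv2.COLOR_BGR2HSV)
    m=((h[...,0]<20)&(h[...,1]>90)).astype('uint8');N,l,st,ce=cv2.connectedComponentsWithStats(m)
    i=1+st[1:,4].argmax();x,y=ce[i]+[u-20,v-20];print(n,st[i],x,y,plane(n,x,y,.03))
print(proj('top',[[.6,0,0],[.7,0,0],[.6,.1,0]]),-cam('top')[2].T@cam('top')[3])
E
```

```text
scene [ 13  13  14  16 158] 382.0506329113924 240.4493670886076 [0.46902111 0.35029305 0.03      ]
top [ 13  13  14  14 159] 140.47798742138366 237.74842767295598 [0.46153649 0.34914722 0.03      ]
[[262.15779308 207.90777599]
 [265.76092127 176.62004478]
 [229.85675866 204.10933138]] [0.37861565 0.00985446 1.19730748]
```

View pics/m1.png

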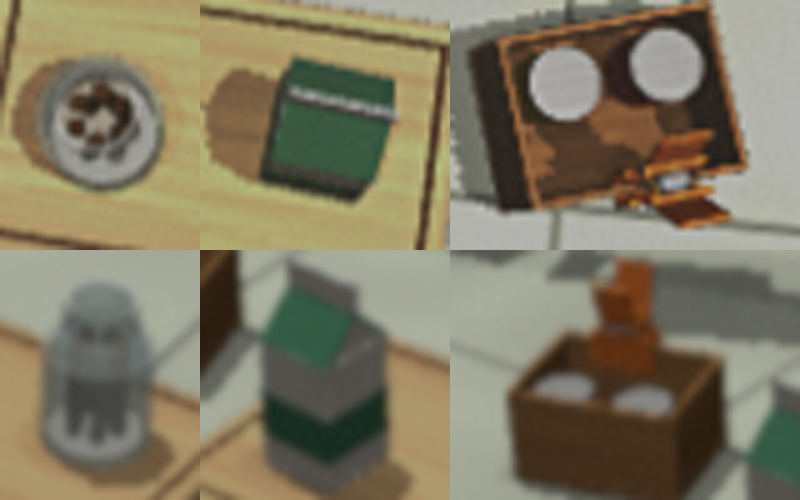

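The montage shows the jar from above at top px (233,228). The carton's white fin runs (289.6,205.6)–(311,210) in top and (232,169.6)–(245.4,175) in scene. The clip is near (387,270) top and (202,163) scene.

```bash
python3 - <<'E'
from h import *
np.set_printoptions(precision=4,suppress=True)
s=cv2.imread('pics/scene0.png');t=cv2.imread('pics/top0.png')
print('stopper',tri((382.05,240.45),(140.48,237.75)))
a=plane('top',289.6,205.6,.178);b=plane('top',311,210,.178);print('fin top',a,b,(a+b)/2,np.linalg.norm(a-b),np.arctan2(*( -1*(b-a)[:2]*[-1,1])))
a=plane('scene',232,169.6,.178);b=plane('scene',245.4,175,.178);print('fin scene',a,b,(a+b)/2)
print('tri fin',tri((238.7,172.3),(300.3,207.8)))
print('jar rim scene',plane('scene',298.2,189.4,.14))
p=plane('top',342+80/5,233+210/5,.075);q=plane('top',342+295/5,233+165/5,.075);print('wall',p,q,np.linalg.norm(q-p))
p2=plane('top',342+50/5,233+45/5,.075);q2=plane('top',342+258/5,233+3/5,.075);print('far wall',p2,q2)
print('clip tri',tri((202,163),(387,270)))
# clip orange mask both views
for n,im,(u,v) in(('scene',s,(203,160)),('top',t,(386,268))):
    c=im[v-25:v+25,u-25:u+25];h=cv2.cvtColor(c,cv2.COLOR_BGR2HSV)
    m=((h[...,0]<14)&(h[...,1]>170)&(h[...,2]>(90))).astype('uint8')
    ys,xs=np.nonzero(m);print(n,len(xs),xs.mean()+u-25,ys.mean()+v-25,xs.min()+u-25,xs.max()+u-25,ys.min()+v-25,ys.max()+v-25)
# jar rim prediction & zoomed views
j=plane('scene',298.2,189.4,.14)
th=np.linspace(0,6.283,60)
def up(im,u,v): return crop(cv2.convertScaleAbs(im,alpha=1.5),u,v,36,44,11)
cv2.imwrite('pics/m2.png',cv2.hconcat([up(t,233,228),up(s,297,203)]))
print('pot',plane('top',430,165,0.))
E
```

```text
stopper (array([0.4623, 0.3496, 0.0253]), [np.float64(1.0034223419167616), np.float64(1.003422341916724)])
fin top [ 0.5817 -0.0693  0.178 ] [ 0.5767 -0.1263  0.178 ] [ 0.5792 -0.0978  0.178 ] 0.05724137984308146 -0.08817019230437835
fin scene [ 0.5861 -0.1178  0.178 ] [ 0.5897 -0.0636  0.178 ] [ 0.5879 -0.0907  0.178 ]
tri fin (array([ 0.5799, -0.0976,  0.1721]), [np.float64(0.9049689360031788), np.float64(0.9049689360032775)])
jar rim scene [0.5165 0.083  0.14  ]
wall [ 0.4268 -0.2898  0.075 ] [ 0.4649 -0.4131  0.075 ] 0.12901368672397953
far wall [ 0.518  -0.2657  0.075 ] [ 0.5557 -0.3861  0.075 ]
clip tri (array([ 0.4481, -0.3735,  0.0619]), [np.float64(3.963908573849457), np.float64(3.9639085738492756)])
scene 122 202.28688524590163 156.74590163934425 195 207 146 166
top 9 387.1111111111111 266.44444444444446 382 395 260 276
pot [ 0.8039 -0.525   0.    ]
```

View pics/m2.png

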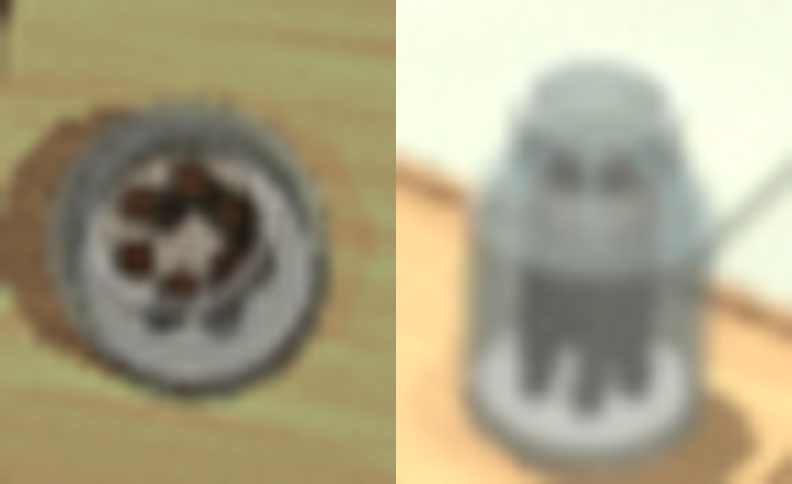

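The zoom shows the jar's outline at top px x 219.5–244.8, y 215.5–241.9, and at scene px x 285–307.1, y 186.3–223.3.

```bash
python3 - <<'E'
from h import *
from scipy.optimize import least_squares
np.set_printoptions(precision=4,suppress=True)
th=np.linspace(0,6.283,73);C=np.c_[np.cos(th),np.sin(th),0*th]
def ext(n,x,y):
    P=np.vstack([C*r+[x,y,.035+z] for r,z in((.036,0),(.036,.068),(.0245,.088),(.0245,.105))]);q=proj(n,P)
    return np.r_[q.min(0),q.max(0)]
mt=np.array([219.5,215.5,244.8,241.9])-.5;ms=np.array([285,186.3,307.1,223.3])-.5
for ok in('t','s','ts'):
    f=lambda p:np.r_[(ext('top',*p)-mt)*('t' in ok),(ext('scene',*p)-ms)*('s' in ok)]
    r=least_squares(f,[.52,.085],diff_step=1e-3);print('jar',ok,r.x,r.fun)
ax=np.array([.955,.295,0]);ay=np.array([-.295,.955,0])
p=np.array([.4649,-.4131,.075])+.0025*ax
for d in(.02,.03,.04,.05,.06):
    v=p+d*ay; v[2]=.105; w=v.copy(); w[2]=.089
    print(d,v,proj('scene',v),proj('top',w),proj('top',v))
# edges of handle tops
print(plane('top',387,269.4,.095))
E
```

```text
jar t [0.5173 0.0794] [-0.446  -0.804   0.4718  0.8266 -0.     -0.      0.      0.    ]
jar s [0.5178 0.0775] [ 0.     -0.      0.      0.     -0.8597 -0.9091  0.8363  0.7306]
jar ts [0.5176 0.0786] [-0.1378 -0.8799  0.7619  0.7535 -0.5357 -0.8223  1.1773  0.8294]
0.02 [ 0.4614 -0.3933  0.105 ] [[193.7627 152.4527]] [[395.9911 266.3477]] [[398.0323 266.1298]]
0.03 [ 0.4584 -0.3837  0.105 ] [[196.247  152.8249]] [[392.6615 267.0512]] [[394.6603 266.8439]]
0.04 [ 0.4555 -0.3742  0.105 ] [[198.7382 153.1981]] [[389.3215 267.7548]] [[391.2773 267.558 ]]
0.05 [ 0.4525 -0.3646  0.105 ] [[201.2362 153.5723]] [[385.971  268.4583]] [[387.8835 268.2722]]
0.06 [ 0.4496 -0.3551  0.105 ] [[203.7412 153.9475]] [[382.6104 269.1618]] [[384.4792 268.9863]]
[ 0.4498 -0.3657  0.095 ]
```

```bash
python3 -m pendant '{"delta_pos":[[0.02,0.03,0.005],[0.045,0.06,0.01],[0.07,0.09,0.01],[0.095,0.12,0.01],[0.12,0.15,0.01],[0.145,0.18,0.01],[0.17,0.215,0.01],[0.195,0.25,0.01],[0.22,0.28,0.01],[0.24,0.31,0.01]],"rot":[[0,0,0.12],[0,0,0.24],[0,0,0.36],[0,0,0.48],[0,0,0.6],[0,0,0.72],[0,0,0.84],[0,0,0.96],[0,0,1.08],[0,0,1.2]],"grip":[0.09,0.09,0.09,0.09,0.09,0.09,0.09,0.09,0.09,0.09]}'
```

```text
time_s: 0.93
tcp_pos: [0.4538, -0.3018, 0.3127]
tcp_rot: [0.718, 0.696, 0.0, 0.0]
wrist_force: [1.1, -1.0, 0.5]
width: 0.0897
finger_force: 0.0
```

```bash
python3 -m pendant '{"delta_pos":[[0,0.035,0],[0,0.07,0],[0,0.11,0],[0,0.15,0],[0,0.19,0],[0,0.23,0],[0,0.27,0],[0.0,0.31,0],[0,0.35,0],[0.0,0.39,0]],"rot":[[0,0,0],[0,0,0],[0,0,0],[0,0,0],[0,0,0],[0,0,0],[0,0,0],[0,0,0],[0,0,0],[0,0,0]],"grip":[0.09,0.09,0.09,0.09,0.09,0.09,0.09,0.09,0.09,0.09]}'
python3 -m pendant '{"delta_pos":[[0,0.04,0],[0.002,0.08,0],[0.004,0.12,-0.01],[0.006,0.16,-0.02],[0.008,0.2,-0.04],[0.008,0.23,-0.06],[0.008,0.25,-0.09],[0.008,0.261,-0.12],[0.008,0.261,-0.13],[0.008,0.261,-0.13]],"rot":[[0,0,0],[0,0,0],[0,0,0],[0,0,0],[0,0,0],[0,0,0],[0,0,0],[0,0,0],[0,0,0],[0,0,0]],"grip":[0.09,0.09,0.09,0.09,0.09,0.09,0.09,0.09,0.09,0.09]}'
python3 - <<'E'
from h import *
t=ctrl.camera('top');s=ctrl.camera('scene');S=ctrl.read_state();p=S['tcp_pos'];print(p)
print(proj('top',[p-[0,0,.088],p-[0,.0,.12]]))
u,v=141,238
cv2.imwrite('pics/st.png',cv2.hconcat([crop(cv2.convertScaleAbs(t,alpha=1.6),145,232,64,80,6),crop(s,380,225,64,80,6)]))
E
```

```text
time_s: 1.77
tcp_pos: [0.4517, 0.0873, 0.3127]
tcp_rot: [0.721, 0.693, -0.0, 0.0]
wrist_force: [0.5, 0.0, -0.6]
width: 0.0902
finger_force: 0.0
time_s: 2.6
tcp_pos: [0.4587, 0.3457, 0.1796]
tcp_rot: [0.72, 0.694, -0.003, -0.001]
wrist_force: [-0.8, 0.1, 0.0]
width: 0.0903
finger_force: 0.0
[0.46072795 0.34590614 0.18315109]
[[135.30555683 235.70509043]
 [138.42654467 236.94212425]]
```

View pics/st.png

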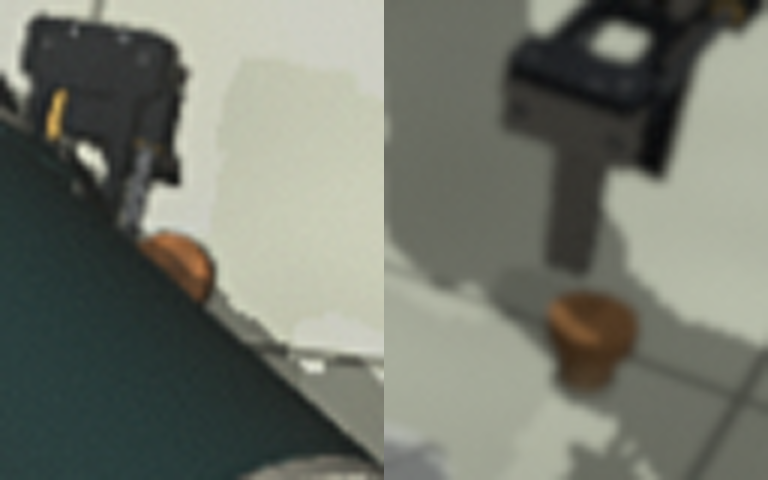

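The view shows the +x finger tip at scene px (380,230), and the stopper head below it at (383,240). The approach is on line, so I descend and grip.

```bash
python3 -m pendant '{"delta_pos":[[0.002,0.003,-0.02],[0.002,0.003,-0.045],[0.002,0.003,-0.062],[0.002,0.003,-0.068],[0.002,0.003,-0.068],[0.002,0.003,-0.068],[0.002,0.003,-0.068],[0.002,0.003,-0.068],[0.002,0.003,-0.068],[0.002,0.003,-0.068]],"rot":[[0,0,0],[0,0,0],[0,0,0],[0,0,0],[0,0,0],[0,0,0],[0,0,0],[0,0,0],[0,0,0],[0,0,0]],"grip":[0.09,0.09,0.09,0.09,0.09,0.09,0.07,0.05,0.035,0.035]}'
python3 -m pendant '{"delta_pos":[[0,0,0],[0,0,0],[0,0,0],[0,0,0]],"rot":[[0,0,0],[0,0,0],[0,0,0],[0,0,0]],"grip":[0.035,0.035,0.035,0.035]}'
```

```text
time_s: 3.53
tcp_pos: [0.4626, 0.3498, 0.1154]
tcp_rot: [0.72, 0.693, 0.001, 0.0]
wrist_force: [1.2, -0.0, 0.1]
width: 0.0653
finger_force: 0.0
time_s: 3.87
tcp_pos: [0.4624, 0.3497, 0.1148]
tcp_rot: [0.72, 0.694, 0.0, 0.0]
wrist_force: [1.1, -0.7, -0.1]
width: 0.043
finger_force: 30.0
```

```bash
python3 -m pendant '{"delta_pos":[[0,0,0.03],[0,0,0.07],[0.005,-0.01,0.11],[0.01,-0.03,0.145],[0.02,-0.06,0.165],[0.03,-0.1,0.165],[0.04,-0.14,0.165],[0.05,-0.18,0.165],[0.055,-0.22,0.165],[0.055,-0.25,0.165]],"rot":[[0,0,0],[0,0,0],[0,0,0],[0,0,0],[0,0,0],[0,0,0],[0,0,0],[0,0,0],[0,0,0],[0,0,0]],"grip":[0.035,0.035,0.035,0.035,0.035,0.035,0.035,0.035,0.035,0.035]}'
python3 -m pendant '{"delta_pos":[[0,-0.015,0],[0,-0.021,0],[0,-0.021,0],[0,-0.021,0]],"rot":[[0,0,0],[0,0,0],[0,0,0],[0,0,0]],"grip":[0.035,0.035,0.035,0.035]}'
python3 - <<'E'
from h import *
np.set_printoptions(precision=4,suppress=True)
t=ctrl.camera('top');s=ctrl.camera('scene');S=ctrl.read_state();p=S['tcp_pos'];print(p,S['width'])
for n,im in(('top',t),('scene',s)):
    u,v=proj(n,p-[0,0,.085])[0].round().astype(int)
    c=im[v-25:v+25,u-25:u+25];h=cv2.cvtColor(c,cv2.COLOR_BGR2HSV)
    m=((h[...,0]<20)&(h[...,1]>110)).astype('uint8');N,l,st,ce=cv2.connectedComponentsWithStats(m)
    i=1+st[1:,4].argmax();print(n,u,v,st[i],ce[i]+[u-25,v-25])
print('jar rim',proj('scene',[[.5176,.0786,.14],[.5176,.0786,.2]]),'stopper exp',proj('scene',p-[0,0,.093]),proj('scene',p-[0,0,.115]))
cv2.imwrite('pics/ov.png',cv2.hconcat([crop(cv2.convertScaleAbs(t,alpha=1.6),232,222,64,80,6),crop(s,297,190,64,80,6)]))
E
```

```text
time_s: 4.7
tcp_pos: [0.518, 0.0957, 0.2795]
tcp_rot: [0.722, 0.692, -0.0, 0.0]
wrist_force: [0.3, -0.1, 0.0]
width: 0.0427
finger_force: 30.0
time_s: 5.03
tcp_pos: [0.5172, 0.0798, 0.2798]
tcp_rot: [0.72, 0.694, 0.0, -0.0]
wrist_force: [-0.0, -0.5, -0.0]
width: 0.0427
finger_force: 30.0
[0.5171 0.0806 0.2798] 0.04316714161052142
top 229 222 [ 0 43  4  7 23] [205.5652 243.2609]
scene 298 174 [23 19  9 15 83] [300.2169 174.5542]
jar rim [[296.7877 189.1262]
 [297.7525 172.1923]] stopper exp [[298.198  176.1066]] [[297.8366 182.3456]]
```

View pics/ov.png

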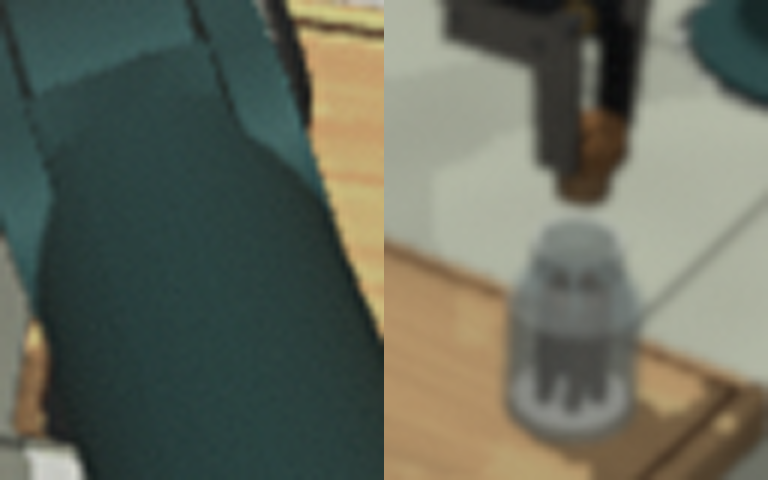

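The plug's bottom is at scene px ~298.2 and the jar's rim at ~297.2, so the plug is about 1.5 mm too far in +y. I shift -y and lower it gently. The top view is blocked by the arm.

```bash
python3 -m pendant '{"delta_pos":[[0.0003,-0.0015,0],[0.0003,-0.0015,-0.008],[0.0003,-0.0015,-0.014],[0.0003,-0.0015,-0.02],[0.0003,-0.0015,-0.026],[0.0003,-0.0015,-0.031],[0.0003,-0.0015,-0.036],[0.0003,-0.0015,-0.036]],"rot":[[0,0,0],[0,0,0],[0,0,0],[0,0,0],[0,0,0],[0,0,0],[0,0,0],[0,0,0]],"grip":[0.035,0.035,0.035,0.035,0.035,0.035,0.035,0.035]}'
```

```text
time_s: 5.8
tcp_pos: [0.5173, 0.0773, 0.2426]
tcp_rot: [0.72, 0.694, -0.0, -0.001]
wrist_force: [1.3, 0.6, -0.4]
width: 0.043
finger_force: 30.0
```

```bash
python3 -m pendant '{"delta_pos":[[0,0,-0.003],[0,0,-0.006],[0,0,-0.008],[0,0,-0.01],[0,0,-0.01],[0,0,-0.01]],"rot":[[0,0,0],[0,0,0],[0,0,0],[0,0,0],[0,0,0],[0,0,0]],"grip":[0.035,0.035,0.035,0.035,0.035,0.035]}'
```

```text
time_s: 6.3
tcp_pos: [0.5175, 0.0771, 0.2336]
tcp_rot: [0.72, 0.694, -0.0, -0.0]
wrist_force: [-0.1, 1.2, -1.2]
width: 0.0427
finger_force: 30.0
```

```bash
python3 -m pendant '{"delta_pos":[[0,0,-0.001],[0,0,-0.0015],[0,0,-0.002],[0,0,-0.0025],[0,0,-0.0025]],"rot":[[0,0,0],[0,0,0],[0,0,0],[0,0,0],[0,0,0]],"grip":[0.035,0.035,0.035,0.035,0.035]}'
```

```text
time_s: 6.72
tcp_pos: [0.5181, 0.0785, 0.2326]
tcp_rot: [0.72, 0.694, 0.001, 0.0]
wrist_force: [-1.1, 3.0, 8.6]
width: 0.0424
finger_force: 30.0
```

Contact at 8.6 N at the expected height, so it is seated. Release and lift.

```bash
python3 -m pendant '{"delta_pos":[[0,0,0.001],[0,0,0.001],[0,0,0.001],[0,0,0.001],[0,0,0.001],[0,0,0.02],[0,0,0.05],[0,-0.02,0.085],[0,-0.05,0.1],[0,-0.09,0.1]],"rot":[[0,0,0],[0,0,0],[0,0,0],[0,0,0],[0,0,0],[0,0,0],[0,0,0],[0,0,0],[0,0,0],[0,0,0]],"grip":[0.05,0.06,0.075,0.08,0.08,0.08,0.08,0.08,0.08,0.08]}'
python3 -m pendant '{"delta_pos":[[0,-0.04,0],[0,-0.08,0],[0,-0.12,0],[-0.01,-0.16,0],[-0.02,-0.2,0],[-0.03,-0.24,0],[-0.04,-0.28,0],[-0.05,-0.32,0],[-0.06,-0.34,0],[-0.066,-0.35,0]],"rot":[[0,0,0],[0,0,0],[0,0,0.03],[0,0,0.06],[0,0,0.1],[0,0,0.15],[0,0,0.2],[0,0,0.25],[0,0,0.3],[0,0,0.33]],"grip":[0.08,0.08,0.08,0.08,0.08,0.08,0.08,0.08,0.08,0.08]}'
python3 - <<'E'
from h import *
np.set_printoptions(precision=4,suppress=True)
t=ctrl.camera('top');s=ctrl.camera('scene');S=ctrl.read_state();p=S['tcp_pos'];print(p,S['tcp_rot'])
cv2.imwrite('pics/t5.png',t);cv2.imwrite('pics/s5.png',s)
t2=cv2.convertScaleAbs(t,alpha=1.6)
r1=cv2.hconcat([crop(t2,232,225,50,50,5),crop(t2,299,210,50,50,5),crop(t2,382,262,60,50,5)])
r2=cv2.hconcat([crop(s,297,200,50,50,5),crop(s,239,182,50,50,5),crop(s,203,158,60,50,5)])
cv2.imwrite('pics/m5.png',cv2.vconcat([r1,r2]))
E
```

```text
time_s: 7.55
tcp_pos: [0.5192, -0.0109, 0.3354]
tcp_rot: [0.719, 0.695, 0.003, 0.003]
wrist_force: [1.0, 0.2, -0.0]
width: 0.0801
finger_force: 0.0
time_s: 8.38
tcp_pos: [0.4491, -0.3674, 0.3304]
tcp_rot: [0.598, 0.801, -0.001, -0.0]
wrist_force: [-0.4, 0.4, 0.0]
width: 0.08
finger_force: 0.0
[ 0.4497 -0.3656  0.3304] [ 0.5989  0.8008 -0.0004 -0.0006]
```

View pics/m5.png

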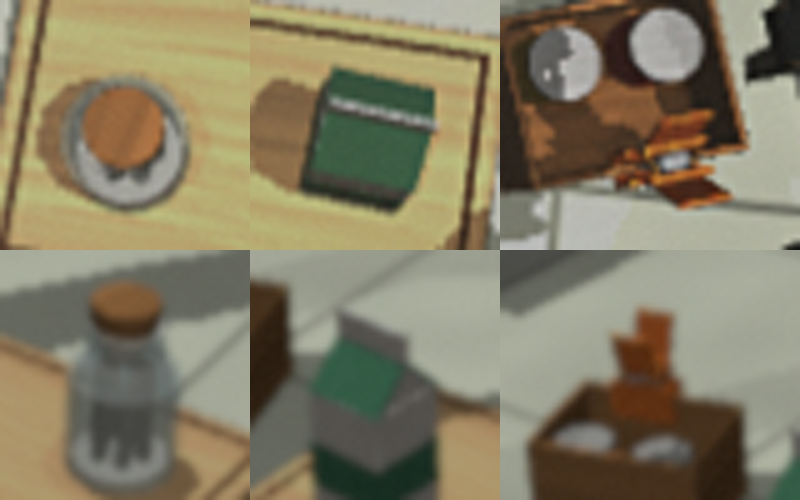

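The stopper sits upright on the rim. In top the fin strip runs about (289.5,204.1)–(310.7,209.9). The clip's pin is at top (386.5,268.5), and its jaw face at scene (201.7,161.5). I'll refine these numbers.

```bash
python3 - <<'E'
from h import *
np.set_printoptions(precision=4,suppress=True)
t=cv2.imread('pics/t5.png');s=cv2.imread('pics/s5.png')
c=t[195:220,280:320];h=cv2.cvtColor(c,cv2.COLOR_BGR2HSV)
m=((h[...,1]<70)&(h[...,2]>75)).astype('uint8');N,l,st,ce=cv2.connectedComponentsWithStats(m)
i=1+st[1:,4].argmax();print(st[i],ce[i]+[280,195])
ys,xs=np.nonzero(l==i);W=np.array([plane('top',x+280,y+195,.175)[:2] for x,y in zip(xs,ys)])
mu=W.mean(0);e,V=np.linalg.eigh(np.cov(W.T));d=V[:,1]*np.sign(V[1,1]);q=(W-mu)@d;r=(W-mu)@V[:,0]
print('fin',mu,'yaw',-np.arctan2(d[0],d[1]),'len',np.ptp(q),'mid',mu+d*(q.max()+q.min())/2,'std',r.std())
a=plane('scene',231.5,168.9,.178);b=plane('scene',245.1,174.1,.178);print('scene',a,b,(a+b)/2)
ax=np.array([.955,.295,0]);ay=np.array([-.295,.955,0]);p=np.array([.4649,-.4131,.0])+.0025*ax
for dd in(.045,.05,.055):
    P=p+dd*ay; print(dd,P,'jaw',proj('scene',P+.008*ax+[0,0,.08])[0],'handle b',proj('scene',P+.02*ax+[0,0,.115])[0],'pin',proj('top',P+[0,0,.092])[0])
# wall top corners again
print(proj('top',[[.4649,-.4131,.075],[.4268,-.2898,.075]]))
E
```

```text
[10 10 22  6 40] [300.8 207.2]
fin [ 0.5815 -0.0993] yaw -0.10487524838244432 len 0.056698353890925646 mid [ 0.5816 -0.0987] std 0.0013910230925749689
scene [ 0.5834 -0.1218  0.178 ] [ 0.5857 -0.0676  0.178 ] [ 0.5846 -0.0947  0.178 ]
0.045 [ 0.454  -0.3694  0.    ] jaw [199.5859 160.3253] handle b [197.5844 153.3453] pin [388.0062 268.0711]
0.05 [ 0.4525 -0.3646  0.    ] jaw [200.8302 160.5166] handle b [198.8497 153.5351] pin [386.3256 268.4238]
0.055 [ 0.4511 -0.3598  0.    ] jaw [202.0763 160.7082] handle b [200.1167 153.7251] pin [384.6425 268.7766]
[[401.0075 266.0063]
 [357.9897 274.9874]]
```

```bash
python3 -m pendant '{"delta_pos":[[0.0015,-0.0005,-0.03],[0.0015,-0.0005,-0.06],[0.0015,-0.0005,-0.085],[0.0015,-0.0005,-0.09],[0.0015,-0.0005,-0.09],[0.0015,-0.0005,-0.09]],"rot":[[0,0,0.013],[0,0,0.013],[0,0,0.013],[0,0,0.013],[0,0,0.013],[0,0,0.013]],"grip":[0.085,0.085,0.085,0.085,0.085,0.085]}'
python3 - <<'E'
from h import *
np.set_printoptions(precision=4,suppress=True)
t=ctrl.camera('top');s=ctrl.camera('scene');S=ctrl.read_state();p=S['tcp_pos'];print(p,S['tcp_rot'])
ax=np.array([.955,.295,0])
for k in(-1,1):
  for n in('top','scene'):print(k,n,proj(n,p-[0,0,.088]+k*.047*ax))
t2=cv2.convertScaleAbs(t,alpha=1.6)
cv2.imwrite('pics/m6.png',cv2.hconcat([crop(t2,385,258,64,80,6),crop(s,202,155,64,80,6)]))
E
```

```text
time_s: 8.98
tcp_pos: [0.4542, -0.3626, 0.2422]
tcp_rot: [0.591, 0.807, 0.0, 0.001]
wrist_force: [-0.7, -0.1, 0.7]
width: 0.0852
finger_force: 0.0
[ 0.4543 -0.3633  0.2431] [ 0.5913  0.8064 -0.      0.0016]
-1 top [[397.8626 284.5199]]
-1 scene [[205.3319 136.2995]]
1 top [[389.7176 249.5197]]
1 scene [[194.8967 147.0802]]
```

View pics/m6.png

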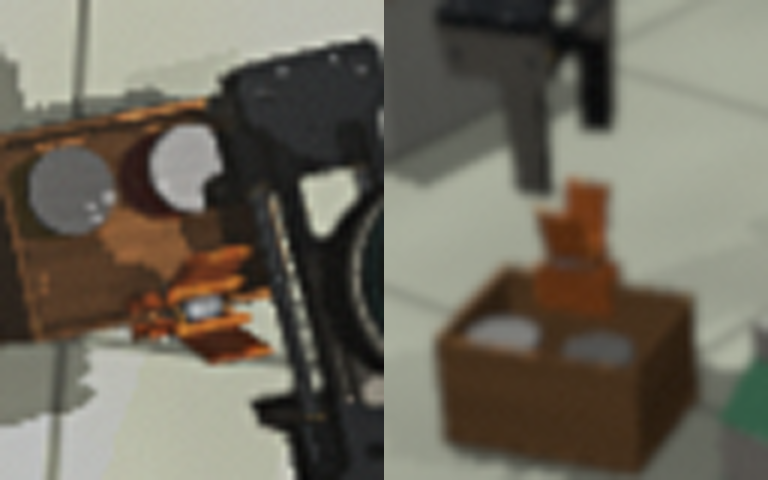

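The front finger tip is at scene px (194.5,146.7), as predicted. The handle midpoint at column 201.3 means the clip lies ~3 mm further along +y. I correct for that, descend and squeeze.

```bash
python3 -m pendant '{"delta_pos":[[-0.0007,0.0025,-0.01],[-0.0007,0.0025,-0.03],[-0.0007,0.0025,-0.048],[-0.0007,0.0025,-0.054],[-0.0007,0.0025,-0.054],[-0.0007,0.0025,-0.054],[-0.0007,0.0025,-0.054],[-0.0007,0.0025,-0.054],[-0.0007,0.0025,-0.054],[-0.0007,0.0025,-0.054]],"rot":[[0,0,0],[0,0,0],[0,0,0],[0,0,0],[0,0,0],[0,0,0],[0,0,0],[0,0,0],[0,0,0],[0,0,0]],"grip":[0.085,0.085,0.085,0.085,0.085,0.07,0.06,0.05,0.045,0.04]}'
python3 -m pendant '{"delta_pos":[[0,0,0],[0,0,0],[0,0,0],[0,0,0],[0,0,0],[0,0,0]],"rot":[[0,0,0],[0,0,0],[0,0,0],[0,0,0],[0,0,0],[0,0,0]],"grip":[0.033,0.027,0.02,0.015,0.015,0.015]}'
```

```text
time_s: 9.92
tcp_pos: [0.4526, -0.361, 0.1879]
tcp_rot: [0.592, 0.806, -0.0, 0.001]
wrist_force: [0.2, 0.6, -0.7]
width: 0.0535
finger_force: 0.0
time_s: 10.42
tcp_pos: [0.4524, -0.3608, 0.1871]
tcp_rot: [0.592, 0.806, 0.0, -0.0]
wrist_force: [-0.2, 1.4, -0.8]
width: 0.0234
finger_force: 29.9
```

```bash
python3 -m pendant '{"delta_pos":[[0,0,0.015],[0,0,0.035],[0,0,0.065],[0,0,0.1],[0.005,0.01,0.135],[0.015,0.03,0.165],[0.03,0.06,0.17],[0.05,0.09,0.17],[0.065,0.12,0.17],[0.08,0.15,0.17]],"rot":[[0,0,0],[0,0,0],[0,0,0],[0,0,0],[0,0,0],[0,0,-0.05],[0,0,-0.1],[0,0,-0.15],[0,0,-0.2],[0,0,-0.25]],"grip":[0.015,0.015,0.015,0.015,0.015,0.015,0.015,0.015,0.015,0.015]}'
python3 -m pendant '{"delta_pos":[[0.015,0.03,0],[0.03,0.06,0],[0.04,0.085,0],[0.048,0.105,0],[0.051,0.113,0],[0.051,0.113,0],[0.051,0.113,0]],"rot":[[0,0,-0.05],[0,0,-0.1],[0,0,-0.14],[0,0,-0.144],[0,0,-0.144],[0,0,-0.144],[0,0,-0.144]],"grip":[0.015,0.015,0.015,0.015,0.015,0.015,0.015]}'
python3 - <<'E'
from h import *
np.set_printoptions(precision=4,suppress=True)
t=ctrl.camera('top');s=ctrl.camera('scene');S=ctrl.read_state();p=S['tcp_pos'];print(p,S['tcp_rot'],S['width'])
print('tips',proj('scene',p-[0,0,.133]),proj('top',p-[0,0,.133]),'fin',proj('scene',[.5835,-.0975,.178]))
cv2.imwrite('pics/m7.png',cv2.hconcat([crop(cv2.convertScaleAbs(t,alpha=1.6),299,200,50,75,8),crop(s,239,170,50,75,8)]))
E
```

```text
time_s: 11.25
tcp_pos: [0.533, -0.2094, 0.3576]
tcp_rot: [0.688, 0.725, 0.0, 0.0]
wrist_force: [1.2, -0.3, -0.9]
width: 0.0239
finger_force: 29.9
time_s: 11.83
tcp_pos: [0.5832, -0.0987, 0.357]
tcp_rot: [0.738, 0.675, -0.001, 0.0]
wrist_force: [-0.5, -0.5, -0.6]
width: 0.0236
finger_force: 29.9
[ 0.5829 -0.1001  0.357 ] [ 0.7388  0.6739 -0.0006  0.0002] 0.02368826379797139
tips [[236.7982 157.6944]] [[303.5878 203.1429]] fin [[237.7116 171.0767]]
```

View pics/m7.png

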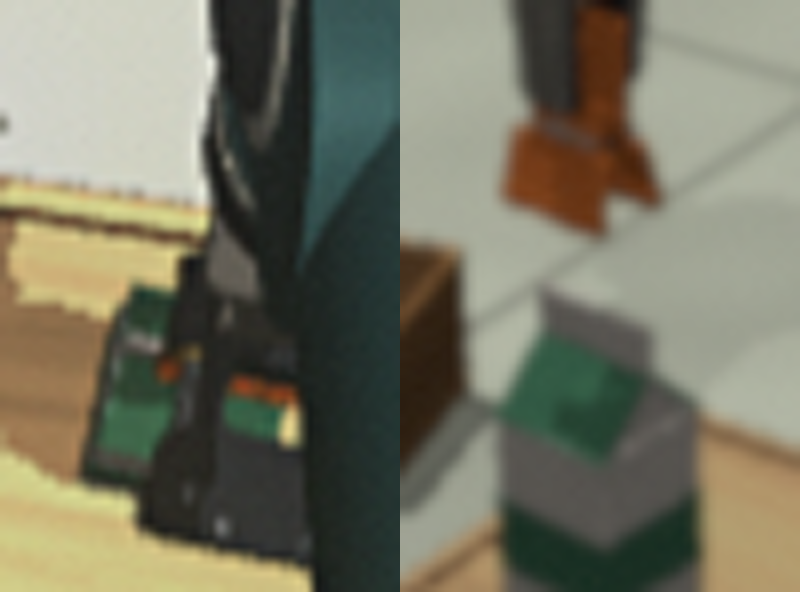

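The clip is held square and open. Its jaw centre is at scene px (236.2,157.9), against a prediction of 236.8, and the fin's top middle is at (238.1,170.8). I shift +4.5 mm in y and -1.5 mm in x, then lower so the jaws are ~16 mm down.

```bash
python3 -m pendant '{"delta_pos":[[-0.0008,0.002,0],[-0.0015,0.0045,0],[-0.0015,0.0045,-0.01],[-0.0015,0.0045,-0.02],[-0.0015,0.0045,-0.03],[-0.0015,0.0045,-0.038],[-0.0015,0.0045,-0.046],[-0.0015,0.0045,-0.054],[-0.0015,0.0045,-0.0615],[-0.0015,0.0045,-0.0615]],"rot":[[0,0,0],[0,0,0],[0,0,0],[0,0,0],[0,0,0],[0,0,0],[0,0,0],[0,0,0],[0,0,0],[0,0,0]],"grip":[0.015,0.015,0.015,0.015,0.015,0.015,0.015,0.015,0.015,0.015]}'
python3 -m pendant '{"delta_pos":[[0,0,0],[0,0,0],[0,0,0],[0,0,0]],"rot":[[0,0,0],[0,0,0],[0,0,0],[0,0,0]],"grip":[0.015,0.015,0.015,0.015]}'
python3 - <<'E'
from h import *
np.set_printoptions(precision=4,suppress=True)
t=ctrl.camera('top');s=ctrl.camera('scene');S=ctrl.read_state();p=S['tcp_pos'];print(p,S['tcp_rot'],S['width'],S['qd'].round(3) if hasattr(S['qd'],'round') else S['qd'])
print('tips',proj('scene',p-[0,0,.133]),'fin',proj('scene',[.5835,-.0975,.178]))
cv2.imwrite('pics/m8.png',cv2.hconcat([crop(cv2.convertScaleAbs(t,alpha=1.6),299,200,50,75,8),crop(s,239,170,50,75,8)]))
E
```

```text
time_s: 12.77
tcp_pos: [0.5812, -0.0934, 0.2937]
tcp_rot: [0.738, 0.675, -0.001, -0.001]
wrist_force: [-0.7, 0.0, -0.7]
width: 0.0239
finger_force: 29.9
time_s: 13.1
tcp_pos: [0.5822, -0.0934, 0.2963]
tcp_rot: [0.738, 0.675, 0.0, 0.0]
wrist_force: [-0.0, 0.3, -1.2]
width: 0.0235
finger_force: 29.9
[ 0.5821 -0.0934  0.2961] [0.7379 0.6749 0.0002 0.0003] 0.023083463234814045 [ 0.001  0.001  0.001  0.001  0.001 -0.001  0.001]
tips [[239.1554 175.4009]] fin [[237.7116 171.0767]]
```

View pics/m8.png

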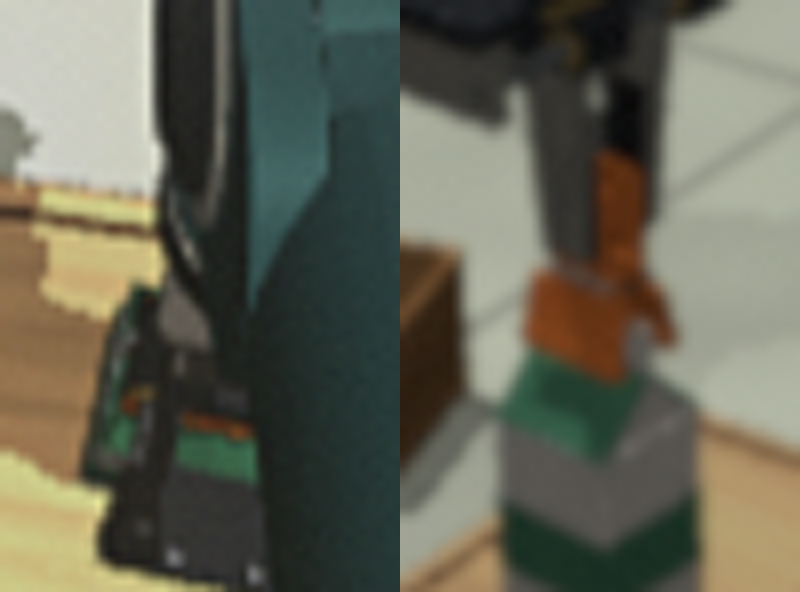

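The jaws straddle the fin: front jaw corner at (622,382) and back jaw at (678,345) in the crop, with the fin's end between them near x=650. The roof is clear and the carton has not moved. After a small centring shift along the fin I hand in.

```bash
python3 -m pendant '{"delta_pos":[[0,-0.001,0],[0,-0.0015,0],[0,-0.0015,0],[0,-0.0015,0],[0,-0.0015,0],[0,-0.0015,0]],"rot":[[0,0,0],[0,0,0],[0,0,0],[0,0,0],[0,0,0],[0,0,0]],"grip":[0.015,0.015,0.015,0.015,0.015,0.015]}' && python3 -c "
from rig import ctrl
print(ctrl.close_job())"
```

```text
time_s: 13.7
tcp_pos: [0.5819, -0.0948, 0.2957]
tcp_rot: [0.738, 0.675, 0.0, 0.0]
wrist_force: [-0.9, 0.2, -0.2]
width: 0.0233
finger_force: 29.9
the job is handed in; nothing more can be done
None
```

The job was handed in at 13.7 s: the stopper is seated upright on the jar's rim and released, and the clip is held wide open, square over the middle of the carton's fold, jaws about 16 mm down each side, with no sign of contact in the last picture or the wrist force.

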